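Fetch the pill bottle from under the wire riser with a reacher

ROBOT

A 6-joint arm with a two-finger parallel gripper is mounted at the origin on a cart in front of the work surface, level with it; the furniture and walls round the work are solid. World frame = base frame: x ahead of the robot, y to its left, z up, the work surface at z = 0. Lengths are in mm, angles in rad, forces in N, time in s.
With the tool pointing down it reaches from about 275 to 725 mm from the base axis. Payload 15.9 kg.
Tool frame: the origin (TCP) lies midway between the tips of the shut fingers; the grasp point (between the pads) lies 19 mm behind it (pinch_z is the distance from the TCP to the grasp point, in mm); z points along the fingers, y is the line along which they close (so a half turn about z gives the same grasp; the last joint's range is limited). The gripper opens to 85 mm and grips with 20 to 120 N. Pads are 22 mm wide; open, the fingers measure 114 mm over their backs; the gripper's body (76 mm by 85 mm) begins 54 mm behind the grasp point. The pads swing forward as they close: fully open they stand 13 mm farther back than shut.
Start: joints at [1.298, 0.213, -0.034, 1.323, 0, 1.571], TCP at [134.709, 481.497, 231.306] pointing down, gripper open.
Joint ranges: [-2.98, 2.98], [-0.74, 1.72], [-1.14, 1.35], [-2.1, 2.04], [-1.57, 1.44], [-3.14, 3.14]. Speed limits (rad/s): [1.89, 1.89, 2.39, 2.57, 3.14, 3.14].

INTERFACE

Orientations are given as a unit quaternion [w, x, y, z].
In Python, from bench import observe, snapshot, hand_in, pinch_z gives the robot as it stands. The module is installed in compiled form; this text tells all that it offers.
- The arm moves only by the tool carry_out, never from a script. Its argument "deltas" is a list that holds one entry, the list of rows, each a list of 4 numbers: the shift along the tool's x, y, z in cm, then the turn about the tool's z in rad. In form: [[[x, y, z, roll], ...]]. A call has 1 to 5 rows; each row shifts and turns the commanded pose from where the row before left it, along the tool's axes as they then stand; what a row does not reach is not made up. A row lasts 1/10 s, in which the tool goes at most 50 mm and 8.59 degrees, less where a joint would pass 70% of its speed; a pose out of reach is approached as far as the arm can. A call is refused whole if a number of a shift passes 5 or a number of a turn 0.15, either way. A call with a gripper value outside its range is refused whole. "hand" is the opening, from 0 (shut) to 1 (fully open), set as the call begins (left out, the last holds). The fingers move at their own pace and stop on an object; "newtons" is the grip in N (left out, the last holds). Time passes only in rows, so rows that do not move let the fingers close. It gives the time, the measured TCP pose, the force, the opening and the grip force at its end, in the units of the state.
- observe(): the state, without advancing time (a new reading comes with each control period).
- snapshot(name): name is "scene" or "top" or "wrist"; returns a dict with "color" (400x640x3 uint8, red, green, blue), "intrinsics" (3x3 intrinsics, pixels), "world_from_camera" (4x4, takes a point from camera to world coordinates). Camera axes: x right, y down, z forward; pixel columns grow to the right and rows downward; lengths in mm; the calibration is good to about 2 mm. A picture is of the moment at which its call begins. There is no depth.
- hand_in(): hands the job in; it is judged then, once.
The state is a dict: "time": time; "joints": joint angles; "qd": joint speeds; "joint_efforts": joint torques, N m; "ee_pos": TCP position; "eef_rot": TCP orientation; "ft_force": force on the tool from outside, world axes, zero at the start; "ft_torque": the same for the moment, N m; "width": finger opening in mm; "finger_force": force on a finger pad.
Only numpy, scipy, OpenCV 4.12 (cv2) and the standard library are available. Lean on these libraries where they do the work, as an engineer would, in place of code of your own. Each camera call takes 0.05 s, during which the arm holds its last target. There are 200 camera calls.

TASK

The small pill bottle stands under the low wire shelf, out of reach of a hand. Take the reacher by its handle, put its open jaws round the bottle, squeeze the trigger so that the jaws close on it, and draw it out upright until it stands at least 5 cm clear in front of the shelf; then let go of the trigger so that the jaws open, and leave bottle and reacher standing on the table. Do not push the carton or the charger, which stand under the shelf too, out of their places.

Things in the scene. Friction and masses are not known exactly. Their poses are not given: they have to be found in the camera images.
- reacher: The grey reacher (0.35 kg), standing on two 96 mm wide cross feet with slippery glides: slide it, no need to lift. Origin on the table under the grip point; x points forward along the tool to its jaws, z up. Its low body is 56 mm wide, top 23 mm above the table. Upright on it, one behind the other, stand two paddles: fixed grey handle behind, black trigger in front.
- grip (a point): Point midway between the two paddles, 52 mm above the table. Each is 30 mm wide, 26 to 74 mm above the table. Their outer faces are 29 mm ahead of and behind this point (58 mm over both) with the trigger free. Grip from above, closing along the tool's x. A light hold, 55 to 56 mm over both, leaves the jaws nearly open and is enough to slide the tool; a full squeeze, to 44 mm, shuts them.
- jaws (a point): Point between the reacher's jaw pads, 180 mm ahead of the grip point, 21 mm above the table; same axes. The sprung rubber pads are 36 mm long, 8 to 34 mm above the table, and reach 20 mm ahead of this point. Open they are 68 mm apart here, 75 at the tips (100 over all); shut 28 mm. Full squeeze holds a 40 mm thing gently. The fork that carries the jaws is 64 mm or more behind this point.
- trigger (a joint): Travel of the trigger back toward the handle: 0 free (jaws open), 0.014 m fully squeezed (jaws shut). A spring pushes it back with 5 N, 8 N at the end; with a 40 mm thing in the jaws a full squeeze takes about 16 N. Only the front paddle moves: squeezed by q between fingers that close evenly, the tool moves q/2 forward.
- bottle_center (a point): Centre of the pill bottle: an upright round amber bottle with white cap, 40 mm in diameter, 72 mm tall, about 60 g; this point is 36 mm above its foot; z is up.
- carton_center (a point): Centre of the small purple carton, 39 x 48 x 40 mm, that stands under the shelf beside the bottle: not to be pushed about.
- charger_center (a point): Centre of the small white charger block, 60 x 28 x 30 mm, under the shelf: not to be pushed about.
- rack_front (a point): White wire shelf, fixed, 370 mm wide, 158 deep, deck 89 to 101 mm above the table, open in front between end legs. Point at table height below the middle of its front bar; x points straight in under it, y left along the bar, z up. Bottle, carton and charger stand under it side by side in any order, about 100 mm apart, centres about 40 mm behind the bar.
Mind the look-alikes: they are no part of the job. Leave any yellow look-alike of the part that bears bottle_center alone.

How it is judged (in metres and radians):
On the way, in this order (a step that is already met when the one before it is completed fails the run):
1. under the shelf, the bottle is between the jaws and the trigger is squeezed by at least 9 mm so that they press on it (value of joint trigger above 0.009 m and horizontal distance between jaws and bottle_center below 0.025 m and x of bottle_center in the frame of rack_front above 0 m), for 0.2 s.
2. the bottle is drawn out, at least 20 mm clear in front of the shelf, still held in the squeezed jaws (value of joint trigger above 0.009 m and horizontal distance between jaws and bottle_center below 0.025 m and x of bottle_center in the frame of rack_front below -0.04 m), for 0.1 s.
At the end, for the whole second after the job is handed in: The bottle stands upright (within 10 degrees) on the table with its centre at least 55 mm in front of the shelf's front bar, the trigger is free (within 3 mm), the reacher stands on the table, and the carton and the charger are within 20 mm of where they stood (x of bottle_center in the frame of rack_front below -0.055 m and angle between each of bottle_center, grip's own z axis and vertical below 0.17 rad and height (world z) of bottle_center below 0.045 m and value of joint trigger below 0.003 m and height (world z) of grip below 0.065 m and distance of each of carton_center, charger_center from where it was at the start of the episode below 0.02 m); the robot touches nothing.
It fails at once if the carton or the charger is pushed more than 20 mm from its place (distance of any of carton_center, charger_center from where it was at the start of the episode above 0.02 m).
It fails at once if the bottle is tipped over (angle between bottle_center's own z axis and vertical above 0.6 rad).
It also fails if it takes over 38 s, if anything falls off the work surface, if the arm or the gripper's body presses on something with over 40 N, if the wrist force passes 120 N, or if a joint passes its speed limit or range.

## Working session

There is one attempt and no reset: what is moved stays moved. The work goes in short steps, Python scripts to look and compute and a tool call to move; the robot and the scene stay as the last step left them, time stands still between calls to the robot, and variables do not carry over. Pictures are saved under pics/ and viewed, at most 10 in all, crops included, and the job is handed in when it is done.

Besides the shell and the picture viewer there is one more tool, called after "Call:" as name(argument=value, ...), one argument or row to a line, values as JSON. carry_out: Moves the arm, as the interface text tells. Its arguments: {"type":"object","properties":{"deltas":{"type":"array","items":{"type":"array","items":{"type":"array","items":{"type":"number"}}}},"hand":{"type":"number"},"newtons":{"type":"number"}},"required":["deltas"]}

```bash
mkdir -p pics; cat > h.py <<'E'
import numpy as np, cv2
from bench import observe, snapshot, hand_in, pinch_z
def snap(n,f):
    s=snapshot(n); cv2.imwrite('pics/'+f,cv2.cvtColor(s['color'],cv2.COLOR_RGB2BGR)); np.savez('pics/'+f[:-4],K=s['intrinsics'],T=s['world_from_camera'],c=s['color']); return s
def ray(f,uv):
    d=np.load('pics/'+f+'.npz'); T=d['T']; r=T[:3,:3]@np.linalg.inv(d['K'])@np.array([*uv,1.]); return T[:3,3],r/np.linalg.norm(r)
def onz(f,uv,z):
    o,r=ray(f,uv); return o+r*(z-o[2])/r[2]
def tri(f1,a,f2,b):
    o,r=ray(f1,a); p,s=ray(f2,b); t=np.linalg.lstsq(np.c_[r,-s],p-o,rcond=None)[0]
    A=o+r*t[0];B=p+s*t[1]; return (A+B)/2,np.linalg.norm(A-B)
E
python3 - <<'E'
from h import *
for n in("scene","top"):
    s=snap(n,n+'0.png'); print(s['world_from_camera'].round(2))
o=observe();print(o)
E
```

```text
[[ 7.6000e-01 -4.6000e-01  4.6000e-01  2.1479e+02]
 [-6.5000e-01 -5.5000e-01  5.3000e-01 -4.7630e+02]
 [ 1.0000e-02 -7.0000e-01 -7.2000e-01  6.7673e+02]
 [ 0.0000e+00  0.0000e+00  0.0000e+00  1.0000e+00]]
[[-0.0000e+00 -9.9000e-01  1.5000e-01  4.7042e+02]
 [-1.0000e+00  0.0000e+00  1.0000e-02 -2.5600e+01]
 [-1.0000e-02 -1.5000e-01 -9.9000e-01  9.1835e+02]
 [ 0.0000e+00  0.0000e+00  0.0000e+00  1.0000e+00]]
{'time': 0.1, 'joints': array([ 1.29797873e+00,  2.13306784e-01, -3.49603134e-02,  1.32351286e+00,
       -6.66058876e-06,  1.57078678e+00]), 'qd': array([ 0.00010678,  0.00119989,  0.0035232 , -0.00068845,  0.00068263,
        0.00018843]), 'joint_efforts': array([ 5.31451242e-04, -6.87243748e+01,  4.87807131e+01,  1.21999832e-02,
        1.94369663e-04, -9.70615247e-06]), 'ee_pos': array([134.6445189 , 481.21965108, 230.88003582]), 'eef_rot': array([-6.35830700e-05,  1.35981414e-01,  9.90711266e-01, -4.87699463e-04]), 'ft_force': array([-0.64693906,  0.53085304, -0.70424544]), 'ft_torque': array([0.01543632, 0.0261837 , 0.00943485]), 'finger_force': 0.0, 'width': 85.28623572762166}
```

View pics/scene0.png

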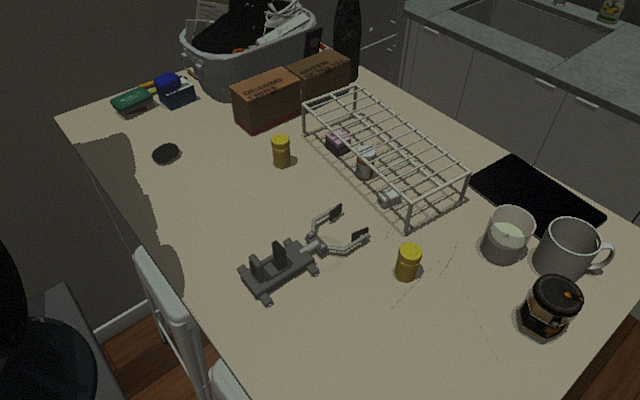

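View pics/top0.png

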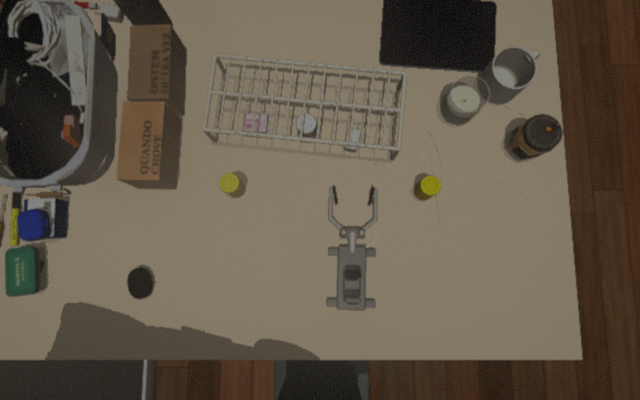

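The scene picture shows the reacher at (285,265) and the shelf at (385,150). In the top picture the purple carton is at (256,123), a white-capped bottle at (307,124) and the white charger at (352,137), all under the shelf. Bottle candidates in the top view are (230,183) and (430,186), both yellow look-alikes in the open, and (307,124), amber with a white cap and under the shelf. The last one fits the description. I'll confirm it in an enlarged crop.

```bash
python3 - <<'E'
from h import *
a=cv2.imread('pics/top0.png')[45:320,200:400]; b=cv2.imread('pics/scene0.png')[80:310,230:480]
g=lambda x:cv2.convertScaleAbs(x,alpha=1.6)
a=cv2.resize(g(a),None,fx=2.18,fy=2.18,interpolation=3); b=cv2.resize(g(b),(364,335),interpolation=3)
c=np.zeros((600,800,3),np.uint8); c[:a.shape[0],:a.shape[1]]=a; c[:335,436:]=b; cv2.imwrite('pics/crop0.png',c)
E
```

```text
(no output)
```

View pics/crop0.png

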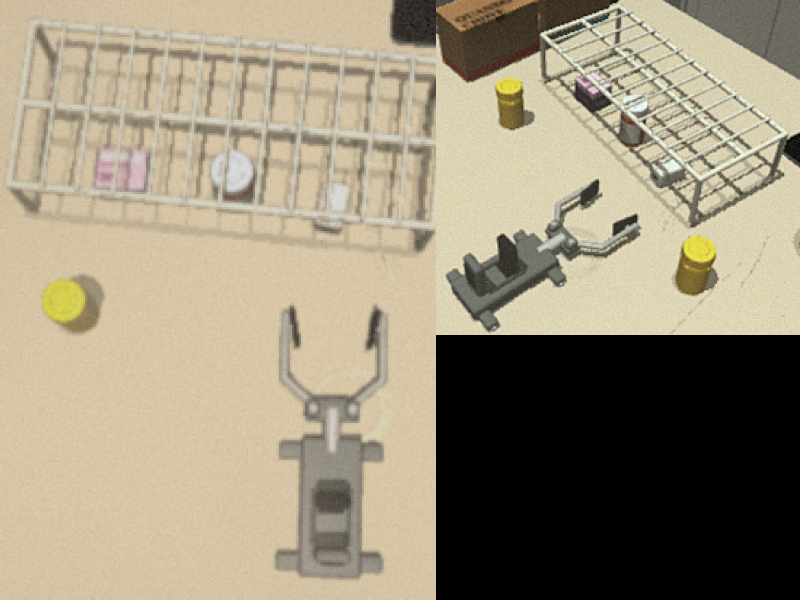

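The crop confirms it: amber body and white cap under the shelf, between carton and charger. In the top view the cap is at about (307,122). Now I'll measure.

```bash
python3 - <<'E'
from h import *
t=lambda u,v:(200+u/2.18,45+v/2.18); s=lambda u,v:(230+(u-436)/1.456,80+v/1.456)
for n,a,b in [("cap",(233,168),(635,104)),("barL",(13,187),(543,48)),("barR",(424,226),(694,155)),
 ("trigtop",(332,503),(506,241)),("handletop",(332,553),(470,261)),("jawtipR",(377,308),(635,217)),("jawtipL",(291,310),(597,182))]:
    p,e=tri('top0',t(*a),'scene0',s(*b)); print(n,p.round(1),round(e,1))
for n,a,z in [("bodyF",(331,436),23),("bodyR",(331,576),23),("footFL",(280,450),10),("footFR",(382,452),10),("footRL",(277,561),10),("footRR",(382,564),10),("barL",(13,187),97),("barR",(424,226),97),("cap",(233,168),72),("cartontop",(122,170),40),("charger",(334,200),30),("jawR",(375,328),34),("jawL",(294,328),34),("Rtip",(377,307),34),("Ltip",(291,308),34)]:
    print(n,onz('top0',t(*a),z).round(1))
# masks
c=np.load('pics/top0.npz')['c']; hsv=cv2.cvtColor(c,cv2.COLOR_RGB2HSV)
print(hsv[275,340:364:4],hsv[190,300])
E
```

```text
cap [748.9  13.   71.4] 1.0
barL [735.  211.1  66.2] 0.7
barR [ 680.7 -148.6  133. ] 5.1
trigtop [455.3 -72.8  77.7] 4.1
handletop [410.9 -70.7  76.3] 2.9
jawtipR [ 628.2 -117.4   30.3] 1.4
jawtipL [628.2 -39.8  32.2] 2.9
bodyF [512.4 -74.7  23. ]
bodyR [388.4 -73.1  23. ]
footFL [500.3 -28.4  10. ]
footFR [ 498.2 -121.9   10. ]
footRL [400.5 -25.2  10. ]
footRR [ 397.8 -119.9   10. ]
barL [725.1 202.7  97. ]
barR [ 688.1 -152.6   97. ]
cap [749.2  12.7  72. ]
cartontop [758.5 117.4  40. ]
charger [731.3 -79.8  30. ]
jawR [ 609.6 -115.3   34. ]
jawL [610.  -41.6  34. ]
Rtip [ 629.  -117.5   34. ]
Ltip [628.5 -39.   34. ]
[[26 36 99]
 [24 41 62]
 [17 42 55]
 [23 36 56]
 [23 40 51]
 [ 0 25 52]] [ 18  60 137]
```

Heights agree with the text: cap 71 mm, paddle tops about 77, jaws about 32. Grip is at about (430,-73.5), tool yaw about -0.02, bottle at (749,13), shelf yaw about -0.105. First I turn the wrist.

Call:
carry_out(
  deltas=[
    [[0,0,0,0.147],[0,0,0,0.147],[0,0,0,0.147],[0,0,0,0.147],[0,0,0,0.147]],
  ],
  hand=1,
)

```text
time: 0.6
ee_pos: [134.7, 481.3, 231.0]
eef_rot: [0.0, 0.485, 0.874, -0.0]
ft_force: [-0.2, 0.1, -0.3]
width: 85.7
finger_force: 0.0
```

Call:
carry_out(
  deltas=[
    [[0,0,0,0.147],[0,0,0,0.147],[0,0,0,0.147],[0,0,0,0.147],[0,0,0,0]],
  ],
)

```text
time: 1.1
ee_pos: [134.7, 481.3, 231.0]
eef_rot: [0.0, 0.717, 0.697, -0.0]
ft_force: [-0.8, 0.2, -0.4]
width: 85.5
finger_force: 0.0
```

Call:
carry_out(
  deltas=[
    [[-4,2.2,0,0],[-4,2.2,0,0],[-4,2.2,0,0],[-4,2.2,0,0],[-4,2.2,0,0]],
  ],
)

```text
time: 1.6
ee_pos: [239.9, 277.1, 231.2]
eef_rot: [0.0, 0.714, 0.7, 0.0]
ft_force: [2.5, 0.4, -0.4]
width: 85.2
finger_force: 0.0
```

Call:
carry_out(
  deltas=[
    [[-4,2.2,0,0],[-4,2.2,0,0],[-4,2.2,0,0],[-4,2.2,0,0],[-4,2.2,0,0]],
  ],
)

```text
time: 2.1
ee_pos: [344.8, 74.8, 231.4]
eef_rot: [0.0, 0.714, 0.7, 0.0]
ft_force: [1.3, 0.8, 0.6]
width: 85.6
finger_force: 0.0
```

Call:
carry_out(
  deltas=[
    [[-3,1,0,0],[-3,1,0,0],[0,0,0,0],[0,0,0,0]],
  ],
)

```text
time: 2.5
ee_pos: [362.8, 15.7, 231.2]
eef_rot: [-0.0, 0.715, 0.699, -0.0]
ft_force: [0.5, -0.0, 0.5]
width: 85.5
finger_force: 0.0
```

```bash
python3 - <<'E'
from h import *
s=snap('wrist','w1.png'); print(s['world_from_camera'].round(3)); o=observe(); print(o['ee_pos'],o['eef_rot'],o['joints'],pinch_z)
E
```

```text
[[ 1.00000e+00 -2.30000e-02 -6.00000e-03  3.64764e+02]
 [-2.40000e-02 -9.65000e-01 -2.60000e-01  8.16460e+01]
 [ 0.00000e+00  2.60000e-01 -9.66000e-01  3.73357e+02]
 [ 0.00000e+00  0.00000e+00  0.00000e+00  1.00000e+00]]
[362.75611622  16.33056457 231.24367687] [-1.49072735e-04  7.15110456e-01  6.99011454e-01 -2.61030847e-05] [ 4.48246492e-02 -6.82591511e-02 -3.40513039e-01  1.29878001e+00
  1.87548266e-04  1.63838887e+00] 18.700000000000003
```

View pics/w1.png

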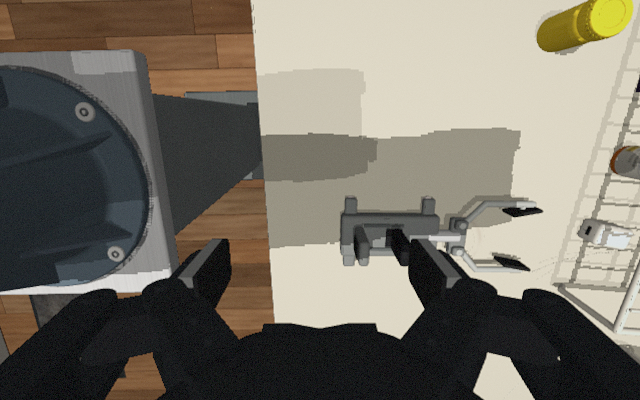

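The wrist view shows the reacher at about (390,232), with the handle at (362,245), the trigger at (399,245) and jaw tips at (540,209) and (527,267).

```bash
python3 - <<'E'
from h import *
for n,a,z in [("handle",(363,260),74),("trig",(402,258),74),("bodyL-R",(342,214),23),("footFL",(428,198),10),("footRL",(350,198),10),("tipL",(541,209),34),("tipR",(528,268),34),("bodyFL",(438,213),23)]:
    print(n,onz('w1',a,z).round(1))
E
```

```text
handle [409.7 -76.1  74. ]
trig [453.  -74.7  74. ]
bodyL-R [390.3 -39.2  23. ]
footFL [500.8 -24.8  10. ]
footRL [401.6 -22.4  10. ]
tipL [628.5 -34.8  34. ]
tipR [ 625.4 -113.4   34. ]
bodyFL [509.8 -40.7  23. ]
```

Call:
carry_out(
  deltas=[
    [[-3,2.4,0,0],[-3,2.4,0,0],[-2.9,2.3,0,0],[0,0,2,0],[0,0,3,0]],
  ],
)

```text
time: 3.05
ee_pos: [433.0, -74.3, 181.5]
eef_rot: [0.001, 0.715, 0.699, 0.001]
ft_force: [0.3, -0.0, -0.8]
width: 85.4
finger_force: 0.0
```

Call:
carry_out(
  deltas=[
    [[0,0,3,0],[0,0,3,0],[0,0,2,0],[0,0,0,0],[0,0,0,0]],
  ],
)

```text
time: 3.55
ee_pos: [431.8, -73.8, 101.9]
eef_rot: [-0.0, 0.715, 0.699, 0.0]
ft_force: [0.5, 0.0, -0.1]
width: 85.4
finger_force: 0.0
```

Call:
carry_out(
  deltas=[
    [[0,0,2.5,0],[0,0,2.5,0],[0,0,2,0],[0,0,0,0],[0,0,0,0]],
  ],
)

```text
time: 4.05
ee_pos: [432.5, -74.5, 32.7]
eef_rot: [0.0, 0.716, 0.698, 0.0]
ft_force: [-0.1, -0.4, -0.3]
width: 85.2
finger_force: 0.0
```

Call:
carry_out(
  deltas=[
    [[0,0,0,0],[0,0,0,0],[0,0,0,0],[0,0,0,0],[0,0,0,0]],
  ],
  hand=0.655,
  newtons=20,
)

```text
time: 4.55
ee_pos: [432.4, -74.7, 32.4]
eef_rot: [0.001, 0.716, 0.698, 0.0]
ft_force: [-2.1, 1.9, 9.6]
width: 55.8
finger_force: 6.4
```

Call:
carry_out(
  deltas=[
    [[0.5,0.2,-0.1,0],[1.5,0.5,0,0],[2,0.6,0,0],[2,0.6,0,0],[2,0.6,0,0]],
  ],
)

```text
time: 5.05
ee_pos: [459.0, 5.7, 32.7]
eef_rot: [0.0, 0.716, 0.698, 0.0]
ft_force: [-0.1, -0.5, -1.1]
width: 55.9
finger_force: 5.4
```

Call:
carry_out(
  deltas=[
    [[2,0.6,0,0],[1.5,0.4,0,0],[0.4,0,0,0.04],[0,0,0,0.04],[0,0,0,0]],
  ],
)

```text
time: 5.55
ee_pos: [469.9, 44.0, 32.6]
eef_rot: [0.0, 0.743, 0.669, 0.0]
ft_force: [0.3, 0.2, -0.1]
width: 56.5
finger_force: 5.4
```

```bash
python3 - <<'E'
from h import *
s=snap('top','top1.png');snap('scene','scene1.png')
g=lambda x:cv2.convertScaleAbs(x,alpha=1.6)
a=cv2.imread('pics/top1.png')[45:320,200:400]; b=cv2.imread('pics/scene1.png')[80:310,230:480]
a=cv2.resize(g(a),None,fx=2.18,fy=2.18,interpolation=3); b=cv2.resize(g(b),(364,335),interpolation=3)
c=np.zeros((600,800,3),np.uint8); c[:a.shape[0],:a.shape[1]]=a; c[:335,436:]=b; cv2.imwrite('pics/crop1.png',c)
print(observe()['ee_pos'],observe()['eef_rot'])
E
```

```text
[469.81323194  43.65585025  32.56779616] [4.51117284e-05 7.42793382e-01 6.69520683e-01 2.11218584e-04]
```

View pics/crop1.png

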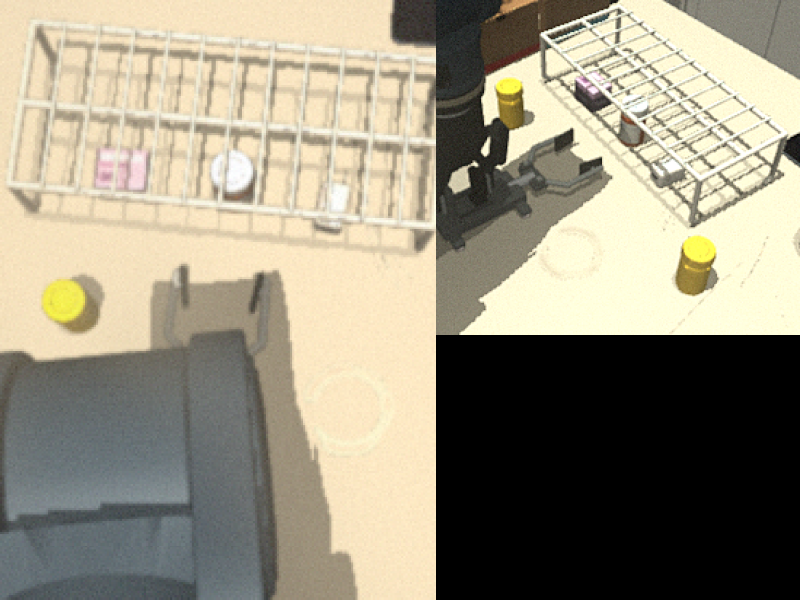

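The tool followed, and the jaws stand in front of the shelf with tips at crop pixels (184,267) and (262,275). The bottle cap is at (233,168).

```bash
python3 - <<'E'
from h import *
t=lambda u,v:(200+u/2.18,45+v/2.18)
L=onz('top1',t(184,266),34);R=onz('top1',t(262,273),34);print(L,R)
m=(L+R)/2; print(m)
h=-(np.pi/2-2*np.arctan2(.66952,.74279)); print('heading',h)
d=np.array([np.cos(h),np.sin(h)]);n=np.array([-d[1],d[0]])
tcp=np.array([469.8,43.7]); 
for nm,p in(("tips",m[:2]),("bottle",np.array([749,12.8])),("carton",np.array([758.5,117.4])),("charger",np.array([731,-80]))): print(nm,(p-tcp)@d,(p-tcp)@n)
E
```

```text
[668.26733776  59.36425342  34.        ] [661.29919851 -12.51529675  34.        ]
[664.78326813  23.42447833  34.        ]
heading -0.10366615100509113
tips 196.03461817633013 0.010308306668370319
bottle 280.89865751896457 -1.842336571705607
carton 279.52358858666946 103.17918115409874
charger 272.59828815166367 -96.00678776410822
```

Call:
carry_out(
  deltas=[
    [[-0.1,1,0,0],[-0.1,1.5,0,0],[0,1.5,0,0],[0,1.5,0,0],[0,1.5,0,0]],
  ],
)

```text
time: 6.15
ee_pos: [540.1, 33.8, 32.4]
eef_rot: [0.0, 0.743, 0.669, 0.0]
ft_force: [-2.2, 0.3, 4.9]
width: 56.0
finger_force: 6.8
```

Call:
carry_out(
  deltas=[
    [[0,1.2,0,0],[0,1,0,0],[0,0.7,0,0],[0,0,0,0],[0,0,0,0]],
  ],
)

```text
time: 6.65
ee_pos: [568.4, 31.0, 32.4]
eef_rot: [0.0, 0.743, 0.669, 0.0]
ft_force: [1.7, 0.2, 1.4]
width: 56.1
finger_force: 4.4
```

```bash
python3 - <<'E'
from h import *
s=snap('top','top2.png');snap('scene','scene2.png')
g=lambda x:cv2.convertScaleAbs(x,alpha=1.6)
a=cv2.imread('pics/top2.png')[45:195,200:400]; b=cv2.imread('pics/scene2.png')[100:230,290:450]
a=cv2.resize(g(a),None,fx=2.4,fy=2.4,interpolation=3); b=cv2.resize(g(b),(320,260),interpolation=3)
c=np.zeros((360,800,3),np.uint8); c[:,:480]=a; c[:260,480:]=b; cv2.imwrite('pics/crop2.png',c)
print(observe()['ee_pos'],observe()['eef_rot'])
E
```

```text
[567.95877912  31.02145689  32.42073158] [1.88917748e-04 7.43220320e-01 6.69046713e-01 1.23982027e-04]
```

View pics/crop2.png

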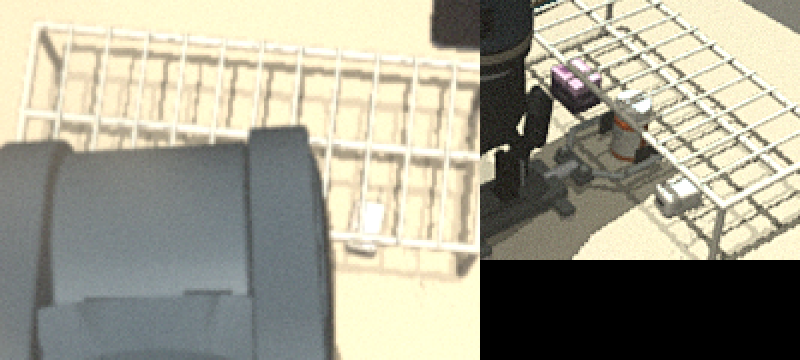

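The bottle (crop 630,125) stands between the open jaws, and the carton and charger are untouched. Next, squeeze.

Call:
carry_out(
  deltas=[
    [[0,0,0,0],[0,0,0,0],[0,0,0,0]],
  ],
  hand=0.58,
  newtons=35,
)

```text
time: 7.05
ee_pos: [567.4, 31.2, 32.8]
eef_rot: [-0.0, 0.743, 0.669, -0.0]
ft_force: [-5.0, 0.1, 11.2]
width: 49.5
finger_force: 8.8
```

Call:
carry_out(
  deltas=[
    [[0,0,0,0],[0,0,0,0],[0,0,0,0],[0,0,0,0],[0,0,0,0]],
  ],
  hand=0.51,
)

```text
time: 7.55
ee_pos: [567.5, 31.3, 33.3]
eef_rot: [-0.0, 0.743, 0.669, 0.0]
ft_force: [-8.1, -0.0, 19.3]
width: 43.9
finger_force: 17.9
```

The fingers are at 43.9 mm and 17.9 N, which means the bottle is held. I ease the downward push and draw it out.

Call:
carry_out(
  deltas=[
    [[0,0,-0.1,0],[0,-0.5,0,0],[0,-1,0,0],[0,-1.2,0,0],[0,-1.2,0,0]],
  ],
)

```text
time: 8.05
ee_pos: [528.2, 35.3, 33.3]
eef_rot: [0.0, 0.743, 0.669, 0.0]
ft_force: [2.5, -0.9, 1.5]
width: 43.8
finger_force: 13.2
```

Call:
carry_out(
  deltas=[
    [[0,-1.2,0,0],[0,-1.2,0,0],[0,-1.2,0,0],[0,-1.2,0,0],[0,-1.2,0,0]],
  ],
)

```text
time: 8.55
ee_pos: [468.3, 41.5, 33.4]
eef_rot: [0.0, 0.743, 0.669, 0.0]
ft_force: [1.6, -0.6, 1.2]
width: 44.1
finger_force: 13.2
```

Call:
carry_out(
  deltas=[
    [[0,-1.2,0,0],[0,-1.2,0,0],[0,-1.2,0,0],[0,-0.8,0,0],[0,-0.4,0,0]],
  ],
)

```text
time: 9.05
ee_pos: [420.9, 46.6, 33.4]
eef_rot: [0.0, 0.743, 0.669, 0.0]
ft_force: [2.8, -0.4, 1.0]
width: 43.9
finger_force: 13.1
```

```bash
python3 - <<'E'
from h import *
snap('top','top3.png');snap('scene','scene3.png')
g=lambda x:cv2.convertScaleAbs(x,alpha=1.6)
a=cv2.imread('pics/top3.png')[45:245,200:400]; b=cv2.imread('pics/scene3.png')[100:250,250:450]
a=cv2.resize(g(a),(400,400),interpolation=3); b=cv2.resize(g(b),(400,300),interpolation=3)
c=np.zeros((400,800,3),np.uint8); c[:,:400]=a; c[:300,400:]=b; cv2.imwrite('pics/crop3.png',c)
E
```

```text
(no output)
```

View pics/crop3.png

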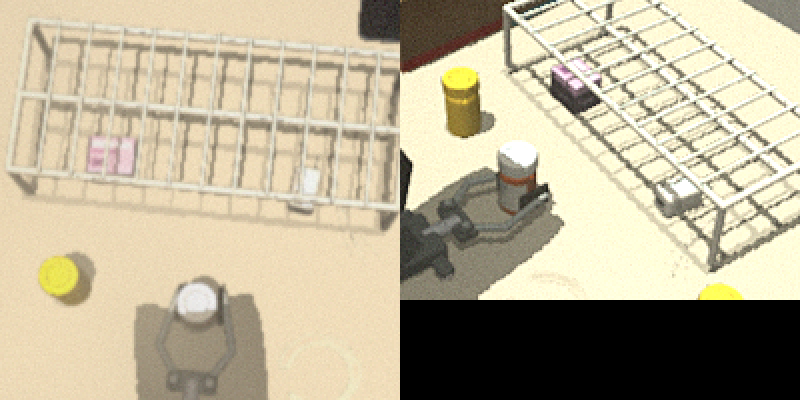

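The bottle (left crop 197,302) stands upright in the jaws, about 10 cm in front of the bar, and the others are in place. I release gently, open fully and lift off.

Call:
carry_out(
  deltas=[
    [[0,0,0,0],[0,0,0,0],[0,0,0,0],[0,0,0,0]],
  ],
  hand=0.6,
)

```text
time: 9.55
ee_pos: [421.6, 46.5, 33.1]
eef_rot: [-0.0, 0.743, 0.669, -0.0]
ft_force: [-0.7, 0.8, -1.9]
width: 51.4
finger_force: 6.8
```

Call:
carry_out(
  deltas=[
    [[0,0,0,0],[0,0,0,0],[0,0,0,0],[0,0,0,0],[0,0,0,0]],
  ],
  hand=0.85,
)

```text
time: 10.05
ee_pos: [421.7, 46.5, 33.3]
eef_rot: [0.0, 0.743, 0.669, 0.0]
ft_force: [0.9, -0.2, 0.0]
width: 72.4
finger_force: 0.0
```

Call:
carry_out(
  deltas=[
    [[0,0,-0.5,0],[0,0,-1.5,0],[0,0,-3,0],[0,0,-3,0],[0,0,-3,0]],
  ],
  hand=0.9,
)

```text
time: 10.55
ee_pos: [421.5, 46.5, 144.9]
eef_rot: [0.0, 0.743, 0.669, 0.0]
ft_force: [0.5, 0.6, 0.4]
width: 77.0
finger_force: 0.0
```

Call:
carry_out(
  deltas=[
    [[0,-2,-3,0],[0,-2,-3,0],[0,-2,-2,0],[0,0,0,0],[0,0,0,0]],
  ],
)

```text
time: 11.05
ee_pos: [362.3, 52.9, 223.8]
eef_rot: [0.0, 0.743, 0.669, 0.001]
ft_force: [0.3, -0.5, 0.0]
width: 76.8
finger_force: 0.0
```

```bash
python3 - <<'E'
from h import *
snap('top','top4.png');snap('scene','scene4.png')
g=lambda x:cv2.convertScaleAbs(x,alpha=1.6)
a=cv2.imread('pics/top4.png')[45:325,200:400]; b=cv2.imread('pics/scene4.png')[100:300,220:450]
a=cv2.resize(g(a),(400,560),interpolation=3); b=cv2.resize(g(b),(400,348),interpolation=3)
c=np.zeros((560,800,3),np.uint8); c[:,:400]=a; c[:348,400:]=b; cv2.imwrite('pics/crop4.png',c)
E
```

```text
(no output)
```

View pics/crop4.png

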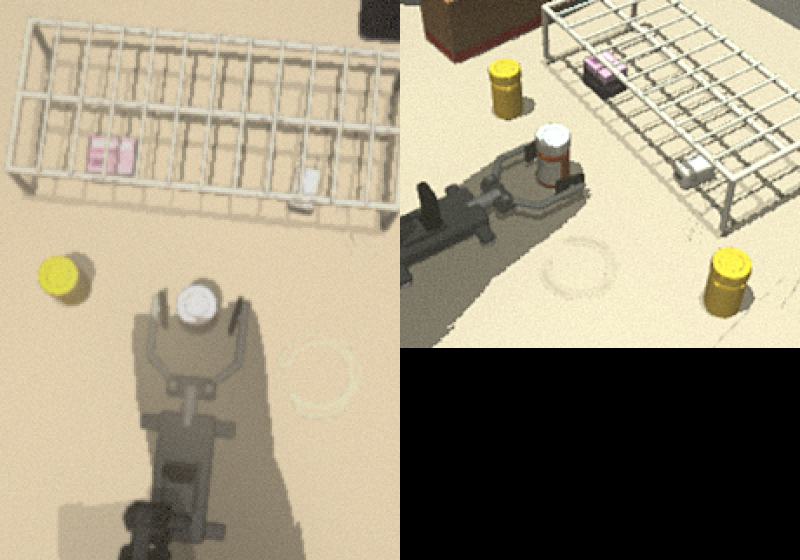

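The jaws are open, the bottle stands upright at (197,303) well clear of the shelf, the reacher is on its feet and the robot is clear. I'm handing in.

```bash
python3 -c "
from bench import hand_in
print(hand_in())"
```

```text
the job is handed in; nothing more can be done
None
```

The job is handed in (no verdict was returned): the last pictures show the bottle upright about 10 cm in front of the shelf, the jaws open and the reacher on its feet, with the carton and charger in their places.

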